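# Weigh the scrap tin on the hand scale

### The arm

A 7-joint arm with a two-finger parallel gripper is mounted at the origin on the work surface. World frame = base frame: x ahead of the robot, y to its left, z up, the work surface at z = 0. Lengths are in m, angles in rad, forces in N, time in s.
With the tool pointing down it reaches from about 0.35 to 0.9 m from the base axis. Payload 8.1 kg.
Tool frame: the origin (TCP) lies on the centre line of the jaws, within the pads' length; the fingertips stand 11 mm ahead of it and the grasp point (between the pads) lies 8 mm behind it; z points along the fingers, x is the direction in which the jaws open and shut, and the axes are right-handed (so a half turn about z gives the same grasp; the last joint's range is limited). The gripper opens to 92 mm and grips with 3 to 60 N. Pads are 19 mm wide; open, the fingers measure 130 mm over their backs; the gripper's body (75 mm by 190 mm) begins 47 mm behind the grasp point.
Start: joints at [1.141, 0.434, 0.025, 1.573, -0.012, 1.134, -0.075], TCP at [0.201, -0.592, 0.238] pointing down, gripper open.
Joint ranges: [-2.62, 2.62], [-0.44, 2.09], [-1.27, 1.32], [0.08, 2.57], [-1.32, 4.46], [0.12, 2], [-2.74, 2.74]. Speed limits (rad/s): [2.22, 2.22, 3.01, 3.01, 3.14, 3.14, 3.14].

### API

Orientations are given as a rotation vector (axis times angle).
In Python, from cell import observe, eyes, ticket, finder gives the robot as it stands.
- The arm moves only by the tool arm_command, never from a script. Its argument "plan" is a list of rows, each an object with "translation": the shift along the tool's x, y, z scaled (see below), a list of three; "turn": the turn, a rotation vector about the tool's x, y, z scaled (see below), a list of three; "hand": the opening, from 0 (shut) to 1 (fully open). In form: [{"translation": [x, y, z], "turn": [wx, wy, wz], "hand": hand}, ...]. A call has 1 to 20 rows; each row is the pose to reach, as a shift and turn from the pose commanded when the call began, along the tool's axes at that moment; what a row does not reach only later rows make up. The controller multiplies each number of a shift by 120 mm and each number of a turn by pi/2 rad. A row lasts 1/8 s, in which the tool goes at most 62.5 mm and 10.7 degrees, less where a joint would pass 70% of its speed; a pose out of reach is approached as far as the arm can. A call with a number of a shift or a turn outside -1 to 1 is refused whole. A call with a gripper value outside its range is refused whole. The fingers move at their own pace and stop on an object; "squeeze" is the grip in N (left out, the last holds). Time passes only in rows, so rows that repeat a pose let the fingers close. It gives the time, the measured TCP pose, the force and the opening at its end, in the units of the state.
- observe(): the state, without advancing time (a new reading comes with each control period).
- eyes.get_image(name): name is "scene" or "top" or "wrist"; returns (picture, depth): 420x560x3 uint8, blue, green, red; 420x560 float32, m along the optical axis (not along the pixel's ray), 0 where there is no reading.
- eyes.calibration(name): a dict with "K" (3x3 intrinsics, pixels), "origin" and "attitude" of the camera in the world. Camera axes: x right, y down, z forward; pixel columns grow to the right and rows downward; lengths in m; the calibration is good to about 2 mm. A picture is of the moment at which its call begins: read the wrist's pose just before it. calibration takes no time and is no camera call; for the wrist camera it gives the pose at the moment of the call.
- ticket.sign_off(): hands the job in, once; it reports no verdict.
Trained networks look in the newest picture that a camera, given by its name, has taken for a name from the list of things; names that differ only in an ending like _2 or _b are one class to them, and where a whole thing is asked for, a point or a joint stands for the part that bears it (a point fixed in the world has none). Each returns a list of dicts, best first, with "score" (0 to 1); they miss things now and then, are a little off and sometimes report something else, mostly with a low value. They report only what shows in the picture. A call takes as long as a camera call. They do not tell look-alikes from the thing itself.
- finder.boxes_of(camera, name): "rect" ([left, top, right, bottom] in pixels, round what is visible of it).
The state is a dict: "clock": time; "joints": joint angles; "dq": joint speeds; "joint_efforts": joint torques, N m; "position": TCP position; "ee_rot": TCP orientation; "force": force on the tool from outside, world axes, zero at the start; "ft_torque": the same for the moment, N m; "width": opening from 0.0 (shut) to 1.0 (fully open).
Only numpy, scipy, OpenCV 4.12 (cv2) and the standard library are available. Lean on these libraries where they do the work, as an engineer would, in place of code of your own. Each camera call takes 0.05 s, during which the arm holds its last target. There are 200 camera calls.

### The job

Take the hand scale out of its fork stand, catch its hook under the wire bail of the scrap tin, and slowly lift the tin straight up on the scale's spring, without a jerk, until it hangs still about a centimetre clear of the top of its wooden rest. Then hang the scale with the tin back in the fork of the stand, gently, and let go, so that the tin hangs freely and its weight can be read; do not touch the tin with the gripper, and leave the other things on the bench alone.

Things in the scene. Friction and masses are not known exactly. Their poses are not given: they have to be found in the camera images.
- rest: Fixed square wooden block 116 x 116 mm, 30 mm high, with a round recess 83 mm across and 20 mm deep in its top (recess floor 10 mm above the bench). Origin: centre of its underside. z up.
- tin: Round aluminium scrap tin with flat lid, 80 mm across, 70 high, standing in the rest's recess with 1.5 mm clearance all round; contents unknown, 0.25 to 0.75 kg in all. Origin: centre of its foot (underside); z up. A stiff upright bail of 5 mm steel wire arches over the lid in the tin's own y-z plane, its feet 78 mm apart.
- bail_top (a point): Apex of the tin's bail: centre of the wire, 105 mm above the tin's foot, on its axis. The clear gap from lid to wire under the apex is 32 mm; the wire slopes down to both sides (4.5 mm lower 14 mm out, 21 mm lower 36 mm out). Axes as the tin's: the wire crosses along y, so a hook goes under it along x, from either side.
- stand: Fixed fork stand: wooden foot 170 x 110 x 12 mm, two thin steel posts at +x (near face 70 mm from the origin, 84 mm over both), two steel tines along x, 26 mm apart, open at -x, tops 245 mm above the bench. 4 mm high lips on the tines 28 mm before the origin keep the collar in; flared mouth before them, out to 50 mm. Origin: underside of the foot, below the place of the scale's axis.
- scale: Loose hand scale, hanging in the stand by its collar. Grey plastic housing 36 mm (x) x 22 mm (y) x 84 mm high; black collar 40 x 44 x 6 mm, its underside 28 mm above the origin, rests on the tines. Origin: centre of the housing's underside; z up, hook point at +x. With hook 0.19 kg. Lifted 10 mm, over the lips, it comes out to the stand's -x, and goes back in so.
- scale_grip (a point): Where to hold the hand scale: centre of its housing's upper part, 62 mm above the housing's underside, 22 mm below its top and 28 mm above the collar's top. Take it across the 22 mm (fingers closing along its y). Axes as the scale's.
- hook_seat (a point): Lowest point of the inside of the scale's steel hook, where a wire rests; 105.5 mm below the grip with no load, on the scale's axis. Hook wire 5 mm thick (underside 5 mm below this). Hook lies in the scale's x-z plane: shank at x = -13 mm, point at x = +13 mm, its top 10 mm above this; mouth 21 mm wide inside. Moves down with the spring. Axes as the scale's.
- hook (a joint): Extension of the scale's spring in m: 0 = fully up, grows as the hook is pulled down, end stop at 0.070; it must not be drawn hard towards it. 150 N/m, lightly damped (a 0.25 kg load draws about 0.018, 0.75 kg about 0.051 with the hook); its own hook draws 0.002.
- plain_tin: Bystander: a plain lidded tin without bail, 68 mm across, 58 high. Origin at its underside.
- mandrel: Bystander: a steel ring mandrel standing up, 44 mm foot, 120 high. Origin at its underside.
- bangle_a: Bystander: a flat steel bangle, 68 mm across. Origin at its underside.
- bangle_b: Bystander: a brass bangle, 62 mm across. Origin at its underside.
- hammer: Bystander: a hammer, 160 mm long. Origin at its underside.
- file: Bystander: a needle file with wooden handle, 180 mm long. Origin at its underside.
- bench_block: Bystander: a steel bench block 70 x 70 x 22 mm. Origin at its underside.
Not all that is in view belongs to the job. What is shaped like the stand but blue or green is not meant.

How it is judged:
On the way, in this order (a step that is already met when the one before it is completed fails the run):
1. the scale is taken out of its stand (horizontal distance between scale and stand above 0.06 m), for 0.1 s.
2. the hook is under the bail and takes part of the weight while the tin still stands in its rest (distance between hook_seat and bail_top below 0.01 m and value of joint hook above 0.005 m and z of tin in the frame of rest below 0.016 m), for 0.1 s.
3. the tin hangs level and still on the scale over its rest, its foot 4 to 18 mm above the rest's top (value of joint hook above 0.01 m and distance between hook_seat and bail_top below 0.01 m and angle between tin's own z axis and vertical below 0.2 rad and z of tin in the frame of rest between 0.034 and 0.048 m and horizontal distance between tin and rest below 0.03 m and linear speed of tin below 0.04 m/s), for 0.5 s.
At the end, for the whole second after the job is handed in: The scale hangs upright (0.15 rad) in the fork, axis within 15 mm of its place, housing underside 212 to 221 mm up; the tin hangs from its hook (seat within 10 mm of the bail's apex, spring drawn over 10 mm, tilt under 0.2 rad), clear of the foot, swinging slower than 0.08 m/s; released (value of joint hook above 0.01 m and distance between hook_seat and bail_top below 0.01 m and angle between tin's own z axis and vertical below 0.2 rad and horizontal distance between scale and stand below 0.015 m and z of scale in the frame of stand between 0.212 and 0.221 m and angle between scale's own z axis and vertical below 0.15 rad and height (world z) of tin above 0.016 m and contact force between tin and stand below 0.5 N and linear speed of tin below 0.08 m/s and linear speed of scale below 0.03 m/s); the robot touches nothing.
It fails at once if the scale's spring is drawn beyond 65 mm (overloaded) (value of joint hook above 0.065 m).
It fails at once if the scale pulls or presses on the tin with more than 10 N, or on the stand with more than 40 N (contact force between scale and tin above 10 N or contact force between scale and stand above 40 N).
It fails at once if the tin is snatched up out of its rest (faster than 0.15 m/s), or at any time tipped by more than 0.4 rad ((linear speed of tin above 0.15 m/s and horizontal distance between tin and rest below 0.01 m and z of tin in the frame of rest below 0.05 m) or angle between tin's own z axis and vertical above 0.4 rad).
It fails at once if the gripper touches the tin (contact force between any of the fingers, the arm and tin above 0.5 N).
It fails at once if a bystander is moved by more than 30 mm (distance of any of plain_tin, mandrel, bangle_a, bangle_b, hammer, file, bench_block from where it was at the start of the episode above 0.03 m).
It also fails if it takes over 72 s, if anything falls off the work surface, if the arm or the gripper's body presses on something with over 40 N, if the wrist force passes 120 N, or if a joint passes its speed limit or range.

## Working session

There is one attempt and no reset: what is moved stays moved. The work goes in short steps, Python scripts to look and compute and a tool call to move; the robot and the scene stay as the last step left them, time stands still between calls to the robot, and variables do not carry over. Pictures are saved under pics/ and viewed, and the job is handed in when it is done.

Besides the shell and the picture viewer there is one more tool, called as name(argument=value, ...), one argument or row to a line, values as JSON. arm_command: Moves the arm, as the interface text tells. Its arguments: {"type":"object","properties":{"plan":{"type":"array","items":{"type":"object","properties":{"translation":{"type":"array","items":{"type":"number"}},"turn":{"type":"array","items":{"type":"number"}},"hand":{"type":"number"}}}},"squeeze":{"type":"number"}},"required":["plan"]}

```bash
mkdir -p pics; ls; python3 - <<'E'
from cell import observe, eyes, finder
import cv2
print(observe())
for c in ("scene","top"):
    im,d=eyes.get_image(c); cv2.imwrite(f"pics/{c}0.png",im)
    k=eyes.calibration(c); print(c,k)
    for n in ("stand","scale","tin","rest"):
        print(n,[(b['score'],b['rect']) for b in finder.boxes_of(c,n)][:3])
E
```

```text
pics
{'clock': 0.0, 'joints': array([ 1.14140531,  0.4352363 ,  0.02495447,  1.57410766, -0.01158154,
        1.13394603, -0.07509045]), 'dq': array([-0.00124733, -0.00152331, -0.00040035, -0.00025173, -0.00140938,
        0.00078805,  0.00054695]), 'joint_efforts': array([ 4.36120654e-04, -6.67852592e+01,  9.85125862e-01, -3.14465690e+01,
       -6.06584083e-02,  4.28557734e-02,  1.66671293e-04]), 'position': array([ 0.2004256 , -0.59148182,  0.23693236]), 'ee_rot': array([-2.55254822e+00,  1.83008457e+00,  2.11021468e-03]), 'force': array([-0.77126857, -0.6206874 , -0.65221405]), 'ft_torque': array([-0.01805132, -0.03323812, -0.00737956]), 'width': 1.001739692038917}
scene {'K': array([[420.64677632,   0.        , 280.67897207],
       [  0.        , 420.64677632, 206.29736594],
       [  0.        ,   0.        ,   1.        ]]), 'origin': array([1.29679214, 0.215778  , 0.918561  ]), 'attitude': array([-1.52002814, -1.97052185,  0.91287111])}
stand [(0.95, [312.8, 190.1, 362.0, 299.3]), (0.93, [377.7, 142.0, 441.0, 239.1]), (0.9, [237.9, 130.6, 275.4, 223.9])]
scale [(0.82, [328.0, 179.7, 349.5, 217.5]), (0.55, [206.8, 236.3, 242.3, 269.5])]
tin [(0.8, [206.7, 234.2, 240.5, 269.8])]
rest [(0.95, [199.7, 246.2, 254.6, 286.4])]
top {'K': array([[437.61482876,   0.        , 274.70902238],
       [  0.        , 437.61482876, 211.47386597],
       [  0.        ,   0.        ,   1.        ]]), 'origin': array([ 0.30164677, -0.01439954,  1.49543303]), 'attitude': array([-2.13710081,  2.15158652, -0.15781093])}
stand [(0.86, [293.8, 245.5, 342.3, 305.8]), (0.76, [203.1, 175.5, 254.1, 237.2])]
scale [(0.81, [215.6, 195.8, 231.3, 211.8])]
tin [(0.91, [304.3, 182.9, 332.6, 208.4])]
rest [(0.23, [305.5, 181.5, 333.0, 205.7])]
```

```bash
python3 - <<'E'
import cv2
a=cv2.imread("pics/scene0.png")[110:310,170:470]; cv2.imwrite("pics/s0c.png",cv2.resize(a,(800,533),interpolation=2))
a=cv2.imread("pics/top0.png")[130:320,160:390]; cv2.imwrite("pics/t0c.png",cv2.resize(a,(726,600),interpolation=2))
E
```

```text
(no output)
```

View pics/s0c.png

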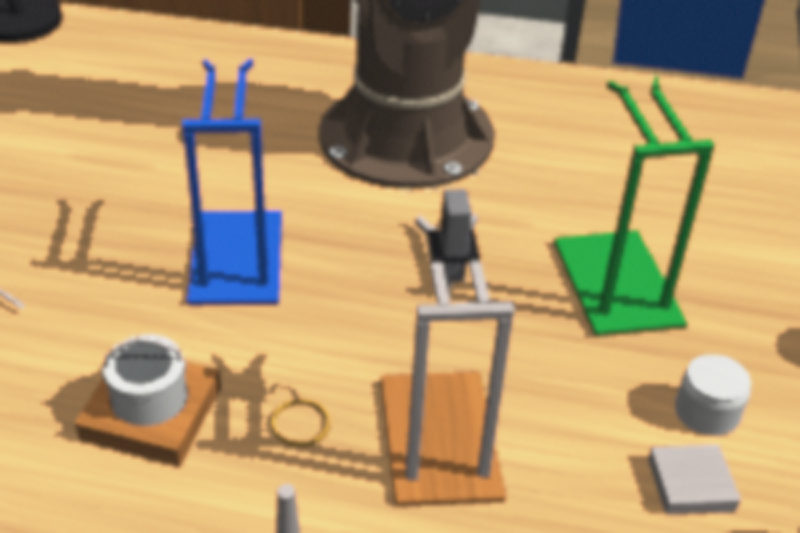

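View pics/t0c.png

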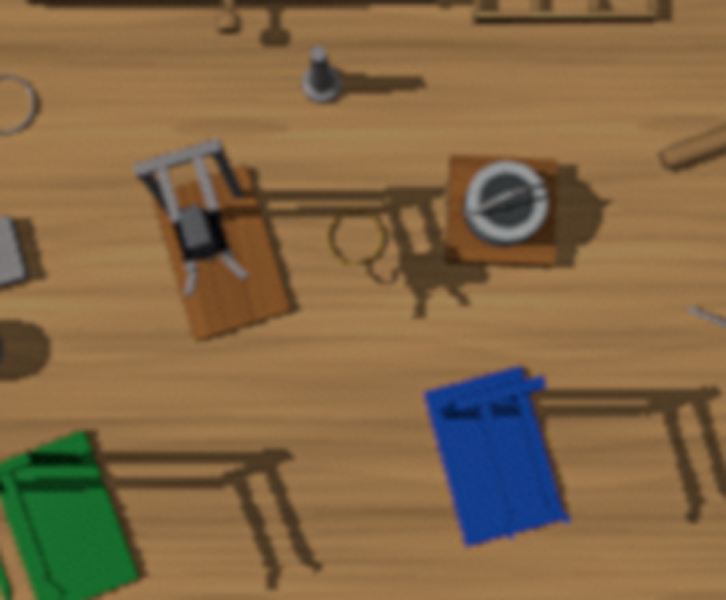

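The natural-wood fork stand with the scale is at upper left in the top view, crop (195,230), mouth facing the robot. The tin in its rest is at (507,202), its bail running slightly up to the right.

```bash
cat > h.py <<'E'
import numpy as np,cv2
from scipy.spatial.transform import Rotation as R
from cell import observe, eyes, finder
def cloud(cam,name=None):
    im,d=eyes.get_image(cam); k=eyes.calibration(cam)
    if name: cv2.imwrite(f"pics/{name}.png",im)
    v,u=np.mgrid[:420,:560]; K=k['K']
    p=np.stack([(u-K[0,2])/K[0,0]*d,(v-K[1,2])/K[1,1]*d,d],-1)
    return im,np.where(d[...,None]>0,p@R.from_rotvec(k['attitude']).as_matrix().T+k['origin'],np.nan)
def proj(cam,P):
    k=eyes.calibration(cam); q=(np.atleast_2d(P)-k['origin'])@R.from_rotvec(k['attitude']).as_matrix()
    return (q@k['K'].T)[:,:2]/q[:,2:]
def sel(P,x,y,z):
    return (P[...,0]>x[0])&(P[...,0]<x[1])&(P[...,1]>y[0])&(P[...,1]<y[1])&(P[...,2]>z[0])&(P[...,2]<z[1])
def delta(goal,rot=None):
    """tool-frame rows (scaled) from current pose to goal position / rotation matrix"""
    s=observe(); M=R.from_rotvec(s['ee_rot'])
    t=M.inv().apply(np.array(goal)-s['position'])/.12
    w=np.zeros(3) if rot is None else (M.inv()*R.from_matrix(rot)).as_rotvec()/(np.pi/2)
    return t.round(3),w.round(3)
E
python3 - <<'E'
from h import *
im,P=cloud("top")
for n,(u,v) in dict(scale=(221.8,202.9),tin=(320.5,194)).items(): print(n,P[v.__int__(),int(u)])
c=P[194,320]; s=P[202,221]
def rect(m,n):
    q=P[m]; r=cv2.minAreaRect(q[:,:2].astype(np.float32)); print(n,m.sum(),r,q.mean(0))
rect(sel(P,(s[0]-.1,s[0]+.1),(s[1]-.1,s[1]+.1),(.28,.32)),'scaletop')
rect(sel(P,(s[0]-.1,s[0]+.1),(s[1]-.1,s[1]+.1),(.225,.262)),'tines/collar')
rect(sel(P,(s[0]-.15,s[0]+.15),(s[1]-.15,s[1]+.15),(.007,.03)),'foot')
rect(sel(P,(c[0]-.1,c[0]+.1),(c[1]-.1,c[1]+.1),(.02,.04)),'rest')
rect(sel(P,(c[0]-.1,c[0]+.1),(c[1]-.1,c[1]+.1),(.068,.09)),'lid')
rect(sel(P,(c[0]-.1,c[0]+.1),(c[1]-.1,c[1]+.1),(.095,.13)),'bail')
im,P=cloud("scene")
rect(sel(P,(s[0]-.1,s[0]+.1),(s[1]-.1,s[1]+.1),(.225,.262)),'tines/collar')
rect(sel(P,(s[0]-.15,s[0]+.15),(s[1]-.15,s[1]+.15),(.007,.03)),'foot')
rect(sel(P,(s[0]-.1,s[0]+.1),(s[1]-.1,s[1]+.1),(.27,.32)),'scale')
rect(sel(P,(c[0]-.1,c[0]+.1),(c[1]-.1,c[1]+.1),(.02,.04)),'rest')
rect(sel(P,(c[0]-.1,c[0]+.1),(c[1]-.1,c[1]+.1),(.095,.13)),'bail')
E
```

```text
scale [0.50737982 0.13481046 0.2980377 ]
tin [ 0.56955847 -0.16352913  0.07860199]
scaletop 114 ((0.508836030960083, 0.1347612738609314), (0.036424968391656876, 0.022544922307133675), 16.724645614624023) [0.50810059 0.13388023 0.29870103]
tines/collar 415 ((0.5278586745262146, 0.13784748315811157), (0.1330454796552658, 0.08398650586605072), 19.81446075439453) [0.53998165 0.14376895 0.24538339]
foot 1128 ((0.5084182024002075, 0.13359546661376953), (0.2971307635307312, 0.29399165511131287), 89.7032470703125) [0.51843655 0.13225137 0.01157174]
rest 638 ((0.572616696357727, -0.1633843630552292), (0.11638828366994858, 0.11730251461267471), 86.6885986328125) [ 0.5649414  -0.15916503  0.02916806]
lid 456 ((0.5725663304328918, -0.16322623193264008), (0.0795259028673172, 0.08211670815944672), 45.65281295776367) [ 0.57160157 -0.16301428  0.0795554 ]
bail 36 ((0.5728756785392761, -0.16502654552459717), (0.005503679625689983, 0.07039185613393784), 20.72886085510254) [ 0.57230051 -0.1635702   0.10741822]
tines/collar 667 ((0.5298641920089722, 0.14222511649131775), (0.13621392846107483, 0.08329323679208755), 15.614270210266113) [0.55297045 0.14607135 0.2432739 ]
foot 1647 ((0.549954354763031, 0.09238259494304657), (0.17162087559700012, 0.21419109404087067), 17.27313232421875) [0.5424556  0.1424245  0.01135326]
scale 199 ((0.512527346611023, 0.13471698760986328), (0.038663145154714584, 0.022627774626016617), 21.162504196166992) [0.51958308 0.13601324 0.29115313]
rest 764 ((0.5750344395637512, -0.16338953375816345), (0.1180557981133461, 0.11863059550523758), 86.25745391845703) [ 0.59690531 -0.15131724  0.02895062]
bail 55 ((0.574502170085907, -0.16474628448486328), (0.009473560377955437, 0.07069199532270432), 19.98312759399414) [ 0.57598311 -0.16512118  0.10680459]
```

```bash
python3 - <<'E'
from h import *
im,P=cloud("top"); im2,P2=cloud("scene")
hsv=cv2.cvtColor(im,cv2.COLOR_BGR2HSV); hsv2=cv2.cvtColor(im2,cv2.COLOR_BGR2HSV)
for I,Q in((hsv,P),(hsv2,P2)):
    for lo,hi,n in((100,130,'blue'),(45,85,'green')):
        m=(I[...,0]>lo)&(I[...,0]<hi)&(I[...,1]>100)&sel(Q,(.1,.8),(-.5,.5),(.2,.3))
        if m.sum()>5: q=Q[m]; print(n,m.sum(),cv2.minAreaRect(q[:,:2].astype(np.float32)),q[:,2].max())
    m=sel(Q,(.3,.8),(-.4,.4),(.03,.16))
    L,S,*_=[None]*2
    n,lab,st,ce=cv2.connectedComponentsWithStats(m.astype(np.uint8))
    for i in range(1,n):
        if st[i,4]>25: q=Q[lab==i]; print('obj',st[i,4],q.mean(0).round(3),q.min(0).round(3),q.max(0).round(3))
ye=np.radians(18)
for sg in (1,-1):
    x=sg*np.array([-np.sin(ye),np.cos(ye),0]); z=np.array([0,0,-1.]); M=np.stack([x,np.cross(z,x),z],1)
    print(sg,delta([.51,.135,.37],M))
E
```

```text
blue 409 ((0.4056957960128784, -0.06086172163486481), (0.40504568815231323, 0.11943729966878891), 44.12730407714844) 0.2525566341022061
green 402 ((0.23882441222667694, 0.30199629068374634), (0.130502387881279, 0.08184943348169327), 22.13960075378418) 0.2515611656386507
obj 65 [0.777 0.131 0.059] [0.765 0.119 0.033] [0.798 0.144 0.068]
obj 77 [0.714 0.031 0.084] [0.707 0.021 0.03 ] [0.726 0.042 0.124]
obj 796 [ 0.569 -0.162  0.064] [ 0.512 -0.224  0.03 ] [ 0.631 -0.103  0.12 ]
obj 34 [0.59  0.122 0.096] [0.587 0.117 0.032] [0.599 0.129 0.155]
obj 142 [0.424 0.388 0.053] [0.394 0.376 0.03 ] [0.454 0.4   0.065]
obj 44 [0.308 0.289 0.1  ] [0.302 0.286 0.035] [0.315 0.293 0.158]
blue 295 ((0.31453973054885864, -0.14184528589248657), (0.13058367371559143, 0.07987483590841293), 8.302369117736816) 0.24895857586960235
green 332 ((0.24582605063915253, 0.3042379915714264), (0.13042068481445312, 0.08146766573190689), 22.0607852935791) 0.2510087162994452
obj 136 [ 0.38  -0.169  0.096] [ 0.368 -0.176  0.031] [ 0.385 -0.164  0.157]
obj 131 [ 0.362 -0.1    0.098] [ 0.35  -0.106  0.03 ] [ 0.367 -0.094  0.159]
obj 171 [0.315 0.293 0.097] [0.305 0.286 0.031] [0.321 0.301 0.16 ]
obj 899 [ 0.586 -0.156  0.069] [ 0.525 -0.219  0.03 ] [ 0.618 -0.106  0.116]
obj 185 [0.438 0.389 0.05 ] [0.399 0.376 0.03 ] [0.461 0.4   0.06 ]
obj 172 [0.602 0.124 0.098] [0.593 0.117 0.032] [0.605 0.131 0.16 ]
obj 186 [0.58  0.193 0.098] [0.574 0.186 0.03 ] [0.585 0.2   0.16 ]
obj 243 [0.729 0.034 0.077] [0.715 0.022 0.03 ] [0.735 0.045 0.123]
obj 139 [0.782 0.132 0.06 ] [0.768 0.117 0.048] [0.799 0.145 0.069]
1 (array([-4.91 , -4.386, -1.102]), array([ 0.   ,  0.   , -1.992]))
-1 (array([-4.91 , -4.386, -1.102]), array([ 0.   , -0.   ,  0.008]))
```

arm_command(
  plan=[
    {"translation": [0,0,-0.5],"turn": [0,0,0],"hand": 1},
    {"translation": [-0.4,-0.4,-1],"turn": [0,0,0],"hand": 1},
    {"translation": [-0.8,-0.7,-1],"turn": [0,0,0],"hand": 1},
    {"translation": [-0.98,-0.88,-1],"turn": [0,0,0],"hand": 1},
  ],
)

```text
clock: 1.2
position: [0.2639, -0.445, 0.3592]
ee_rot: [2.553, -1.83, 0.004]
force: [0.7, 0.6, -0.8]
width: 1.002
```

arm_command(
  plan=[
    {"translation": [-0.33,-0.3,0],"turn": [0,0,0],"hand": 1},
    {"translation": [-0.66,-0.6,0],"turn": [0,0,0],"hand": 1},
    {"translation": [-0.98,-0.88,0],"turn": [0,0,0],"hand": 1},
  ],
)

```text
clock: 1.58
position: [0.3257, -0.2996, 0.358]
ee_rot: [2.553, -1.83, 0.001]
force: [1.8, -0.5, 0.1]
width: 1.005
```

arm_command(
  plan=[
    {"translation": [-0.33,-0.3,0],"turn": [0,0,0],"hand": 1},
    {"translation": [-0.66,-0.6,0],"turn": [0,0,0],"hand": 1},
    {"translation": [-0.98,-0.88,0],"turn": [0,0,0],"hand": 1},
  ],
)

```text
clock: 1.95
position: [0.3879, -0.1544, 0.358]
ee_rot: [-2.553, 1.83, -0.002]
force: [1.1, 0.0, -0.2]
width: 0.996
```

arm_command(
  plan=[
    {"translation": [-0.33,-0.3,0],"turn": [0,0,0],"hand": 1},
    {"translation": [-0.66,-0.6,0],"turn": [0,0,0],"hand": 1},
    {"translation": [-0.98,-0.88,0],"turn": [0,0,0],"hand": 1},
    {"translation": [-0.98,-0.88,0],"turn": [0,0,0],"hand": 1},
  ],
)

```text
clock: 2.45
position: [0.4504, -0.0068, 0.3579]
ee_rot: [-2.558, 1.821, 0.001]
force: [-0.7, 0.2, -0.2]
width: 1.002
```

arm_command(
  plan=[
    {"translation": [-0.33,-0.3,0],"turn": [0,0,0],"hand": 1},
    {"translation": [-0.66,-0.6,0],"turn": [0,0,0],"hand": 1},
    {"translation": [-0.98,-0.88,0],"turn": [0,0,0],"hand": 1},
    {"translation": [-0.98,-0.88,0],"turn": [0,0,0],"hand": 1},
  ],
)

```text
clock: 2.95
position: [0.5122, 0.1374, 0.3573]
ee_rot: [-2.557, 1.824, 0.003]
force: [0.0, -0.5, -1.0]
width: 0.997
```

```bash
python3 - <<'E'
from h import *
im,P=cloud("wrist","w1")
print(observe()['position'],eyes.calibration('wrist')['origin'])
m=sel(P,(.46,.56),(.08,.19),(.29,.31)); q=P[m]; print(m.sum(), cv2.minAreaRect(q[:,:2].astype(np.float32)) if m.sum()>5 else 0, np.median(q[:,2]) if m.sum() else 0)
m=sel(P,(.4,.65),(.05,.25),(.235,.26)); q=P[m]; print(m.sum(), cv2.minAreaRect(q[:,:2].astype(np.float32)) if m.sum()>5 else 0, np.median(q[:,2]) if m.sum() else 0)
E
```

```text
[0.51202549 0.13502906 0.3572913 ] [0.58217362 0.15910787 0.50245154]
1797 ((0.5100918412208557, 0.13195765018463135), (0.036029666662216187, 0.021977005526423454), 17.045726776123047) 0.2988412164829848
5470 ((0.5267524719238281, 0.13676446676254272), (0.1327667534351349, 0.08347266912460327), 16.995847702026367) 0.2433174761172815
```

View pics/w1.png

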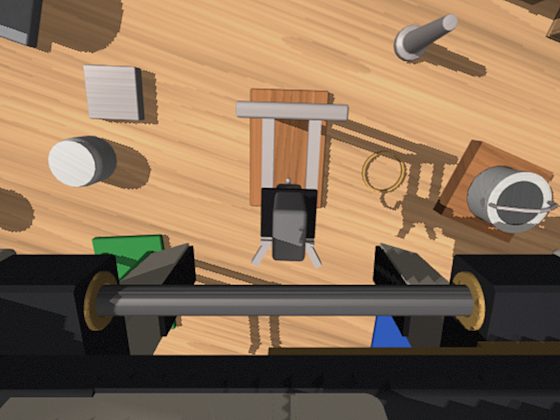

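The picture shows the housing at (290,220) between the tines, and the tin's bail at (515,208). I'll line up and go down.

```bash
python3 - <<'E'
from h import *
ye=np.radians(17.)
x=-np.array([-np.sin(ye),np.cos(ye),0]); z=np.array([0,0,-1.]); M=np.stack([x,np.cross(z,x),z],1)
for i in range(3): print(observe()['position'],delta([.510,.133,.271],M))
E
```

```text
[0.51202549 0.13502906 0.3572913 ] (array([0.011, 0.021, 0.719]), array([0.001, 0.   , 0.02 ]))
[0.51202549 0.13502906 0.3572913 ] (array([0.011, 0.021, 0.719]), array([0.001, 0.   , 0.02 ]))
[0.51202549 0.13502906 0.3572913 ] (array([0.011, 0.021, 0.719]), array([0.001, 0.   , 0.02 ]))
```

arm_command(
  plan=[
    {"translation": [0.01,0.02,0.2],"turn": [0,0,0.02],"hand": 1},
    {"translation": [0.01,0.02,0.45],"turn": [0,0,0.02],"hand": 1},
    {"translation": [0.01,0.02,0.62],"turn": [0,0,0.02],"hand": 1},
    {"translation": [0.01,0.02,0.72],"turn": [0,0,0.02],"hand": 1},
    {"translation": [0.01,0.02,0.72],"turn": [0,0,0.02],"hand": 0.7},
    {"translation": [0.01,0.02,0.72],"turn": [0,0,0.02],"hand": 0.45},
    {"translation": [0.01,0.02,0.72],"turn": [0,0,0.02],"hand": 0.35},
    {"translation": [0.01,0.02,0.72],"turn": [0,0,0.02],"hand": 0.3},
  ],
  squeeze=8,
)

```text
clock: 4.0
position: [0.5103, 0.1326, 0.2718]
ee_rot: [-2.524, 1.87, -0.001]
force: [0.3, 0.6, 0.9]
width: 0.618
```

```bash
python3 - <<'E'
from h import *
im,P=cloud("wrist","w2"); cloud("scene","s2")
for i in range(3):
    s=observe(); print(s['clock'],s['position'],s['ee_rot'],s['width'],s['force'])
a=cv2.imread("pics/s2.png")[150:270,280:400]; cv2.imwrite("pics/s2c.png",cv2.resize(a,(600,600),interpolation=2))
E
```

```text
4.1 [0.51019709 0.13260054 0.27156962] [-2.52393901e+00  1.87012117e+00 -5.21297308e-04] 0.5281903152716652 [-0.18494236  0.36153396 -0.52079784]
4.1 [0.51019709 0.13260054 0.27156962] [-2.52393901e+00  1.87012117e+00 -5.21297308e-04] 0.5281903152716652 [-0.18494236  0.36153396 -0.52079784]
4.1 [0.51019709 0.13260054 0.27156962] [-2.52393901e+00  1.87012117e+00 -5.21297308e-04] 0.5281903152716652 [-0.18494236  0.36153396 -0.52079784]
```

View pics/s2c.png

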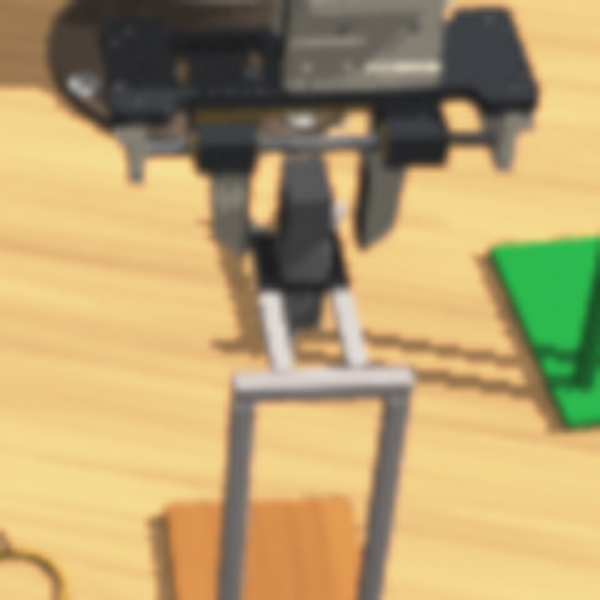

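View pics/w2.png

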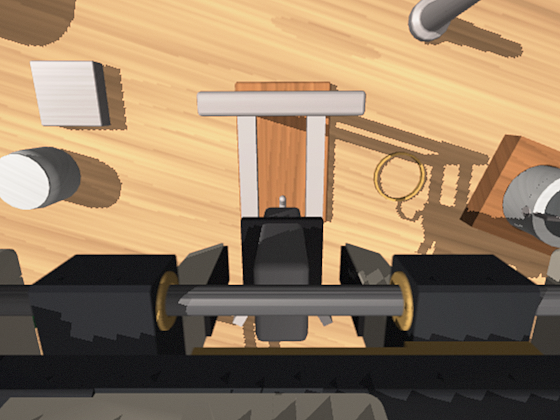

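The scale sits centred between the half-closed fingers, so I keep closing.

arm_command(
  plan=[
    {"translation": [0,0,0],"turn": [0,0,0],"hand": 0.1},
    {"translation": [0,0,0],"turn": [0,0,0],"hand": 0.1},
    {"translation": [0,0,0],"turn": [0,0,0],"hand": 0.1},
    {"translation": [0,0,0],"turn": [0,0,0],"hand": 0.1},
    {"translation": [0,0,0],"turn": [0,0,0],"hand": 0},
    {"translation": [0,0,0],"turn": [0,0,0],"hand": 0},
  ],
  squeeze=8,
)

```text
clock: 4.85
position: [0.5101, 0.1326, 0.2713]
ee_rot: [-2.524, 1.87, 0.0]
force: [-0.6, 1.2, 0.6]
width: 0.235
```

arm_command(
  plan=[
    {"translation": [0,0,0],"turn": [0,0,0],"hand": 0},
    {"translation": [0,0,0],"turn": [0,0,0],"hand": 0},
    {"translation": [0,0,0],"turn": [0,0,0],"hand": 0},
  ],
  squeeze=30,
)

```text
clock: 5.22
position: [0.5101, 0.1325, 0.2713]
ee_rot: [2.524, -1.87, 0.0]
force: [-0.8, 0.2, -0.4]
width: 0.236
```

arm_command(
  plan=[
    {"translation": [0,0,-0.03],"turn": [0,0,0],"hand": 0},
    {"translation": [0,0,-0.08],"turn": [0,0,0],"hand": 0},
    {"translation": [0,0,-0.13],"turn": [0,0,0],"hand": 0},
    {"translation": [0,0,-0.14],"turn": [0,0,0],"hand": 0},
    {"translation": [0,0.05,-0.14],"turn": [0,0,0],"hand": 0},
    {"translation": [0,0.2,-0.14],"turn": [0,0,0],"hand": 0},
    {"translation": [0,0.4,-0.14],"turn": [0,0,0],"hand": 0},
    {"translation": [0,0.6,-0.14],"turn": [0,0,0],"hand": 0},
    {"translation": [0,0.8,-0.14],"turn": [0,0,0],"hand": 0},
    {"translation": [0,0.85,-0.14],"turn": [0,0,0],"hand": 0},
  ],
  squeeze=30,
)

```text
clock: 6.48
position: [0.4111, 0.1023, 0.288]
ee_rot: [2.523, -1.87, 0.001]
force: [0.3, -0.1, -1.9]
width: 0.236
```

arm_command(
  plan=[
    {"translation": [0.1,0,0],"turn": [0,0,0],"hand": 0},
    {"translation": [0.4,0,0],"turn": [0,0,0],"hand": 0},
    {"translation": [0.7,0,0],"turn": [0,0,0],"hand": 0},
    {"translation": [1,0,0],"turn": [0,0,0],"hand": 0},
  ],
)

```text
clock: 6.98
position: [0.4487, -0.014, 0.288]
ee_rot: [-2.523, 1.871, -0.0]
force: [1.1, 0.4, -2.0]
width: 0.236
```

arm_command(
  plan=[
    {"translation": [0.3,0,0],"turn": [0,0,0],"hand": 0},
    {"translation": [0.5,0,0],"turn": [0,0,0],"hand": 0},
    {"translation": [0.7,0,0],"turn": [0,0,0],"hand": 0},
    {"translation": [0.75,0,0],"turn": [0,0,0],"hand": 0},
    {"translation": [0.75,0,0],"turn": [0,0,0],"hand": 0},
  ],
)

```text
clock: 7.6
position: [0.4738, -0.0981, 0.2878]
ee_rot: [-2.523, 1.871, 0.001]
force: [0.1, -0.0, -2.5]
width: 0.241
```

```bash
cat > tin.py <<'E'
from h import *
im,P=cloud("wrist","w3")
print(observe()['position'],observe()['ee_rot'],observe()['width'])
b=sel(P,(.5,.65),(-.24,-.09),(.095,.13)); q=P[b]
print('bail',b.sum(),cv2.minAreaRect(q[:,:2].astype(np.float32)),q[:,2].max())
t=q[q[:,2]>np.percentile(q[:,2],60)]; print('apex',t.mean(0))
l=sel(P,(.5,.65),(-.24,-.09),(.073,.088)); q=P[l]; print('lid',l.sum(),cv2.minEnclosingCircle(q[:,:2].astype(np.float32)),np.median(q[:,2]))
E
python3 tin.py
```

```text
[ 0.47369965 -0.09743206  0.28797288] [-2.52441982e+00  1.86954502e+00  8.22007059e-04] 0.23856051245467114
bail 409 ((0.5730105042457581, -0.16347351670265198), (0.005008899141103029, 0.07303494960069656), 21.4410457611084) 0.11644092513204318
apex [ 0.57295739 -0.16315987  0.11318418]
lid 5009 ((0.5729419589042664, -0.16357384622097015), 0.04145357012748718) 0.0787077997590655
```

View pics/w3.png

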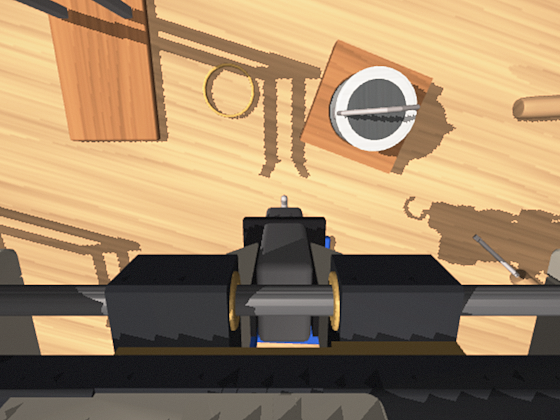

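Bail apex is at (0.573,-0.163), crossing angle 21.4°. In the picture the tin is at (375,110), and the scale is gripped centrally.

```bash
python3 - <<'E'
from h import *
ye=np.radians(21.4)
x=-np.array([-np.sin(ye),np.cos(ye),0]); z=np.array([0,0,-1.]); M=np.stack([x,np.cross(z,x),z],1)
T=np.array([.573,-.1635]);ex=np.array([np.cos(ye),np.sin(ye)])
print(delta([*(T-.06*ex),.25],M),delta([*(T-.06*ex),.193],M))
E
```

```text
(array([ 0.807, -0.133,  0.316]), array([ 0.   ,  0.   , -0.049])) (array([ 0.807, -0.133,  0.791]), array([ 0.   ,  0.   , -0.049]))
```

arm_command(
  plan=[
    {"translation": [0.2,-0.03,0],"turn": [0,0,-0.049],"hand": 0},
    {"translation": [0.5,-0.08,0],"turn": [0,0,-0.049],"hand": 0},
    {"translation": [0.807,-0.133,0],"turn": [0,0,-0.049],"hand": 0},
    {"translation": [0.807,-0.133,0.1],"turn": [0,0,-0.049],"hand": 0},
    {"translation": [0.807,-0.133,0.3],"turn": [0,0,-0.049],"hand": 0},
    {"translation": [0.807,-0.133,0.5],"turn": [0,0,-0.049],"hand": 0},
    {"translation": [0.807,-0.133,0.7],"turn": [0,0,-0.049],"hand": 0},
    {"translation": [0.807,-0.133,0.79],"turn": [0,0,-0.049],"hand": 0},
    {"translation": [0.807,-0.133,0.79],"turn": [0,0,-0.049],"hand": 0},
    {"translation": [0.807,-0.133,0.79],"turn": [0,0,-0.049],"hand": 0},
  ],
)

```text
clock: 8.9
position: [0.5177, -0.1858, 0.1943]
ee_rot: [-2.594, 1.771, -0.002]
force: [0.5, 0.9, -1.8]
width: 0.235
```

```bash
sed -i 's/"w3"/"w4"/' tin.py; python3 tin.py; python3 - <<'E'
from h import *
im,P=cloud("scene","s4")
a=im[190:310,170:290]; cv2.imwrite("pics/s4c.png",cv2.resize(a,(600,600),interpolation=2))
E
```

```text
[ 0.51769786 -0.18598018  0.19433474] [-2.59388371e+00  1.77142671e+00 -2.48982878e-03] 0.23718454990716872
bail 804 ((0.5660709142684937, -0.17404747009277344), (0.06504455208778381, 0.06151116266846657), 54.2695198059082) 0.1164559736257425
apex [ 0.57331284 -0.16500415  0.11313736]
lid 8643 ((0.5739951133728027, -0.164346382021904), 0.04215020686388016) 0.07868289863431371
```

View pics/w4.png

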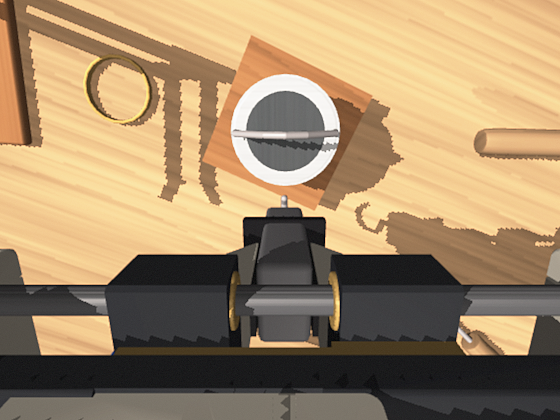

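View pics/s4c.png

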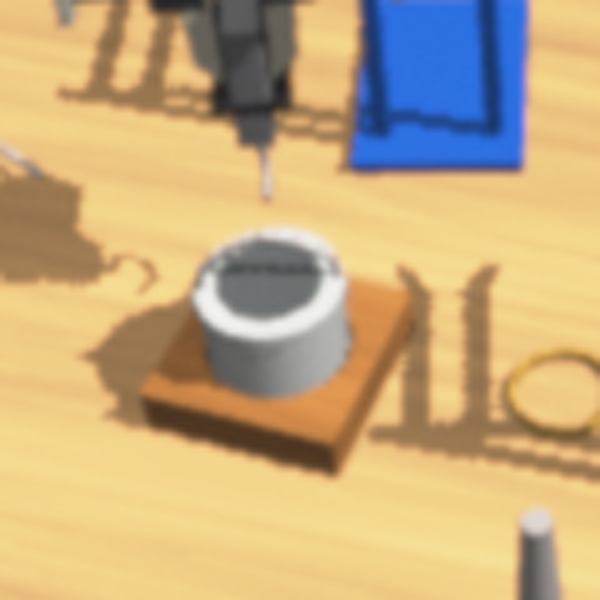

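The hook tip (284,200) is in line with the bail's middle (285,134). A quick check of the tip height, then in.

```bash
python3 - <<'E'
from h import *
im,P=cloud("wrist")
q=P[190:208,278:291].reshape(-1,3); q=q[q[:,2]>.085]; print(len(q),q[:,2].max(),np.median(q,0))
print(P[128:140,270:300,2].max(), P[128:140,284])
E
```

```text
84 0.1438068918568886 [ 0.52870689 -0.18148786  0.10108827]
0.11655579962277587 [[ 0.57523644 -0.16353562  0.07933817]
 [ 0.57456716 -0.16379577  0.07966125]
 [ 0.57385615 -0.16407326  0.0790931 ]
 [ 0.57493643 -0.16360936  0.1143248 ]
 [ 0.57434365 -0.16384009  0.11436021]
 [ 0.57386836 -0.16402245  0.11652882]
 [ 0.5732249  -0.16427407  0.11562071]
 [ 0.57261451 -0.16451202  0.11535224]
 [ 0.57199294 -0.16475449  0.11494481]
 [ 0.57137419 -0.16499576  0.11462743]
 [ 0.5707001  -0.16525952  0.11354349]
 [ 0.56757276 -0.16652048  0.07819419]]
```

arm_command(
  plan=[
    {"translation": [0,-0.05,0],"turn": [0,0,0],"hand": 0},
    {"translation": [0,-0.15,0],"turn": [0,0,0],"hand": 0},
    {"translation": [0,-0.25,0],"turn": [0,0,0],"hand": 0},
    {"translation": [0,-0.35,0],"turn": [0,0,0],"hand": 0},
    {"translation": [0,-0.43,0],"turn": [0,0,0],"hand": 0},
    {"translation": [0,-0.48,0],"turn": [0,0,0],"hand": 0},
    {"translation": [0,-0.495,0],"turn": [0,0,0],"hand": 0},
    {"translation": [0,-0.495,0],"turn": [0,0,0],"hand": 0},
    {"translation": [0,-0.495,0],"turn": [0,0,0],"hand": 0},
  ],
)

```text
clock: 10.18
position: [0.5721, -0.1648, 0.1933]
ee_rot: [2.594, -1.772, -0.0]
force: [-0.2, 0.6, -1.0]
width: 0.237
```

```bash
sed -i 's/"w4"/"w5"/' tin.py; python3 tin.py; python3 - <<'E'
from h import *
im,P=cloud("scene","s5"); print(observe()['force'])
a=im[190:310,170:290]; cv2.imwrite("pics/s5c.png",cv2.resize(a,(600,600),interpolation=2))
E
```

```text
[ 0.57210836 -0.16479257  0.19337936] [ 2.59357113e+00 -1.77236909e+00  6.38886820e-05] 0.24076569371324896
bail 319 ((0.5787598490715027, -0.1619204878807068), (0.016506962478160858, 0.074053093791008), 21.37669563293457) 0.11085817522502345
apex [ 0.57509203 -0.16459303  0.10528086]
lid 4682 ((0.5727549195289612, -0.16422508656978607), 0.04173902049660683) 0.07857596245700052
[ 0.1620887  -0.9069233  -1.43774631]
```

View pics/s5c.png

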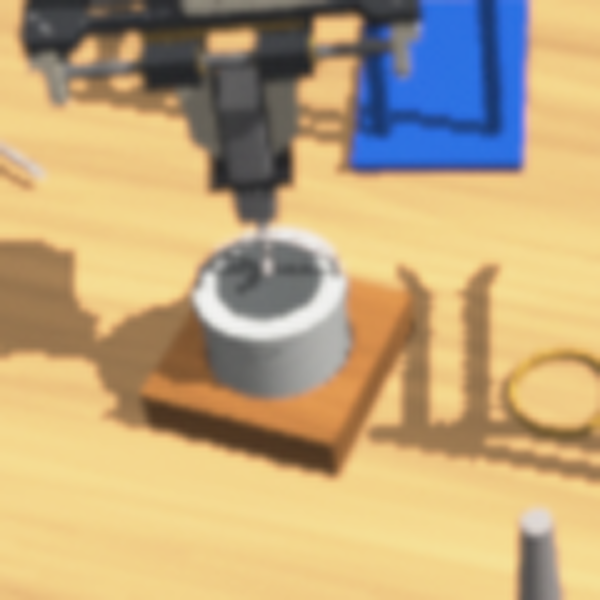

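View pics/w5.png

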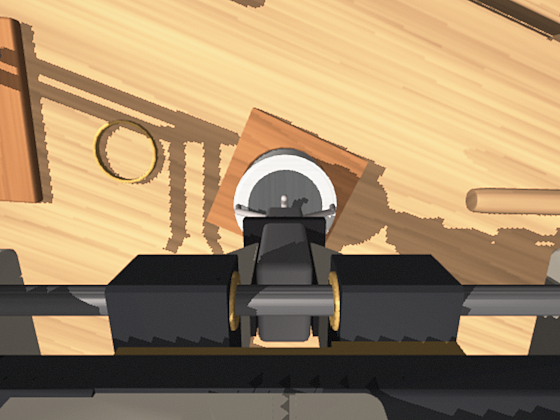

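The hook sits under the bail. Now raise slowly to take up the spring.

arm_command(
  plan=[
    {"translation": [0,0,-0.02],"turn": [0,0,0],"hand": 0},
    {"translation": [0,0,-0.045],"turn": [0,0,0],"hand": 0},
    {"translation": [0,0,-0.07],"turn": [0,0,0],"hand": 0},
    {"translation": [0,0,-0.095],"turn": [0,0,0],"hand": 0},
    {"translation": [0,0,-0.12],"turn": [0,0,0],"hand": 0},
    {"translation": [0,0,-0.135],"turn": [0,0,0],"hand": 0},
    {"translation": [0,0,-0.15],"turn": [0,0,0],"hand": 0},
    {"translation": [0,0,-0.165],"turn": [0,0,0],"hand": 0},
    {"translation": [0,0,-0.18],"turn": [0,0,0],"hand": 0},
    {"translation": [0,0,-0.195],"turn": [0,0,0],"hand": 0},
    {"translation": [0,0,-0.21],"turn": [0,0,0],"hand": 0},
    {"translation": [0,0,-0.225],"turn": [0,0,0],"hand": 0},
    {"translation": [0,0,-0.24],"turn": [0,0,0],"hand": 0},
    {"translation": [0,0,-0.25],"turn": [0,0,0],"hand": 0},
    {"translation": [0,0,-0.25],"turn": [0,0,0],"hand": 0},
    {"translation": [0,0,-0.25],"turn": [0,0,0],"hand": 0},
  ],
)

```text
clock: 12.28
position: [0.5724, -0.1645, 0.2233]
ee_rot: [2.594, -1.772, -0.0]
force: [-0.5, -0.4, -2.8]
width: 0.237
```

```bash
cat > st.py <<'E'
import sys
from h import *
n=sys.argv[1]
im,P=cloud("scene","s"+n); s=observe(); print(s['clock'],s['position'],s['force'],s['width'])
l=sel(P,(.4,.65),(-.24,.24),(.068,.14))
a=im[190:310,170:290]; cv2.imwrite(f"pics/s{n}c.png",cv2.resize(a,(600,600),interpolation=2))
w,W=cloud("wrist","w"+n)
for nm,Q in(("scene",P),("wrist",W)):
    m=sel(Q,(s['position'][0]-.05,s['position'][0]+.05),(s['position'][1]-.05,s['position'][1]+.05),(.07,.13)); q=Q[m]
    h,e=np.histogram(q[:,2],np.arange(.07,.131,.002)); i=h.argmax(); m2=abs(q[:,2]-e[i]-.001)<.003
    print(nm,'lid z',q[m2,2].mean(),'c',cv2.minEnclosingCircle(q[m2,:2].astype(np.float32)))
E
python3 st.py 6
```

```text
12.325 [ 0.57240042 -0.16448814  0.22327847] [ 0.40250166  0.3446663  -3.89673382] 0.2397914303799725
scene lid z 0.07943705879405523 c ((0.5740795135498047, -0.1621272712945938), 0.04297757148742676)
wrist lid z 0.07858961382132525 c ((0.573183000087738, -0.16430246829986572), 0.04137092083692551)
```

View pics/s6c.png

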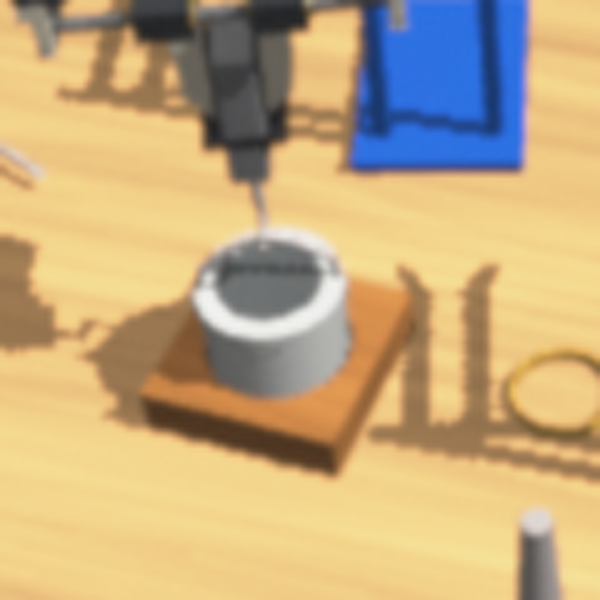

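arm_command(
  plan=[
    {"translation": [0,0,-0.0125],"turn": [0,0,0],"hand": 0},
    {"translation": [0,0,-0.025],"turn": [0,0,0],"hand": 0},
    {"translation": [0,0,-0.0375],"turn": [0,0,0],"hand": 0},
    {"translation": [0,0,-0.05],"turn": [0,0,0],"hand": 0},
    {"translation": [0,0,-0.0625],"turn": [0,0,0],"hand": 0},
    {"translation": [0,0,-0.075],"turn": [0,0,0],"hand": 0},
    {"translation": [0,0,-0.0875],"turn": [0,0,0],"hand": 0},
    {"translation": [0,0,-0.1],"turn": [0,0,0],"hand": 0},
    {"translation": [0,0,-0.1125],"turn": [0,0,0],"hand": 0},
    {"translation": [0,0,-0.125],"turn": [0,0,0],"hand": 0},
    {"translation": [0,0,-0.1375],"turn": [0,0,0],"hand": 0},
    {"translation": [0,0,-0.15],"turn": [0,0,0],"hand": 0},
    {"translation": [0,0,-0.1625],"turn": [0,0,0],"hand": 0},
    {"translation": [0,0,-0.175],"turn": [0,0,0],"hand": 0},
    {"translation": [0,0,-0.1875],"turn": [0,0,0],"hand": 0},
    {"translation": [0,0,-0.2],"turn": [0,0,0],"hand": 0},
    {"translation": [0,0,-0.2125],"turn": [0,0,0],"hand": 0},
    {"translation": [0,0,-0.225],"turn": [0,0,0],"hand": 0},
    {"translation": [0,0,-0.2375],"turn": [0,0,0],"hand": 0},
    {"translation": [0,0,-0.25],"turn": [0,0,0],"hand": 0},
  ],
)

```text
clock: 14.88
position: [0.5724, -0.1645, 0.2534]
ee_rot: [2.594, -1.772, 0.0]
force: [0.6, -0.4, -6.6]
width: 0.236
```

```bash
python3 st.py 7
```

```text
14.925 [ 0.57249244 -0.16447802  0.25362622] [ 0.4926877  -0.61562112 -6.00635107] 0.2360539982355863
scene lid z 0.09040812271392622 c ((0.5753618478775024, -0.1631818562746048), 0.04253692552447319)
wrist lid z 0.08947750587220082 c ((0.5733466744422913, -0.16373606026172638), 0.0412435457110405)
```

View pics/s7c.png

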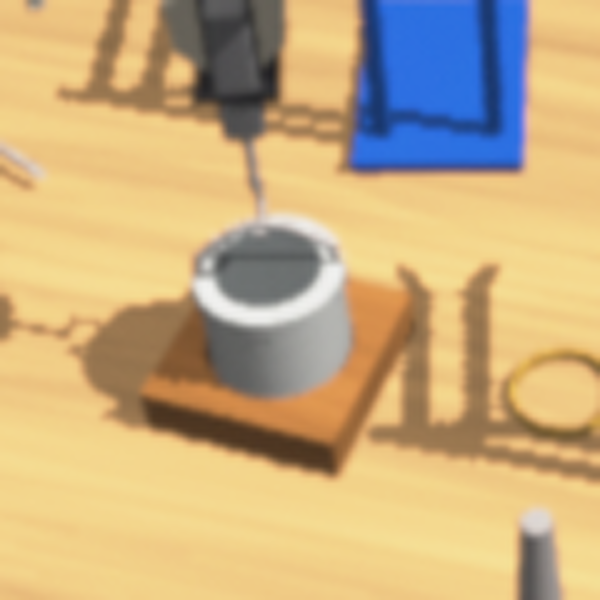

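The tin has lifted 11 mm and hangs level. Another 20 mm, then hold.

arm_command(
  plan=[
    {"translation": [0,0,-0.015],"turn": [0,0,0],"hand": 0},
    {"translation": [0,0,-0.03],"turn": [0,0,0],"hand": 0},
    {"translation": [0,0,-0.045],"turn": [0,0,0],"hand": 0},
    {"translation": [0,0,-0.06],"turn": [0,0,0],"hand": 0},
    {"translation": [0,0,-0.075],"turn": [0,0,0],"hand": 0},
    {"translation": [0,0,-0.09],"turn": [0,0,0],"hand": 0},
    {"translation": [0,0,-0.105],"turn": [0,0,0],"hand": 0},
    {"translation": [0,0,-0.12],"turn": [0,0,0],"hand": 0},
    {"translation": [0,0,-0.135],"turn": [0,0,0],"hand": 0},
    {"translation": [0,0,-0.145],"turn": [0,0,0],"hand": 0},
    {"translation": [0,0,-0.155],"turn": [0,0,0],"hand": 0},
    {"translation": [0,0,-0.16],"turn": [0,0,0],"hand": 0},
    {"translation": [0,0,-0.165],"turn": [0,0,0],"hand": 0},
    {"translation": [0,0,-0.165],"turn": [0,0,0],"hand": 0},
    {"translation": [0,0,-0.165],"turn": [0,0,0],"hand": 0},
    {"translation": [0,0,-0.165],"turn": [0,0,0],"hand": 0},
    {"translation": [0,0,-0.165],"turn": [0,0,0],"hand": 0},
    {"translation": [0,0,-0.165],"turn": [0,0,0],"hand": 0},
    {"translation": [0,0,-0.165],"turn": [0,0,0],"hand": 0},
    {"translation": [0,0,-0.165],"turn": [0,0,0],"hand": 0},
  ],
)

```text
clock: 17.48
position: [0.5724, -0.1645, 0.2731]
ee_rot: [2.594, -1.772, 0.0]
force: [-0.7, -0.0, -6.2]
width: 0.234
```

```bash
python3 st.py 8; sleep 0; python3 st.py 8b
```

```text
17.525 [ 0.57239702 -0.16449967  0.27314656] [-0.60411278  0.94009933 -6.57609371] 0.239373920572662
scene lid z 0.11053547137909317 c ((0.5747582316398621, -0.1625797003507614), 0.04308484494686127)
wrist lid z 0.10912886576593224 c ((0.5731303095817566, -0.1635061502456665), 0.04135391116142273)
17.625 [ 0.57240891 -0.16448856  0.27313437] [ 0.18917944  0.72443254 -6.60022493] 0.23857618591686636
scene lid z 0.11058069430179791 c ((0.5755407810211182, -0.1603081077337265), 0.04280542582273483)
wrist lid z 0.10911681136904935 c ((0.5731662511825562, -0.1635451465845108), 0.04137891158461571)
```

View pics/s8c.png

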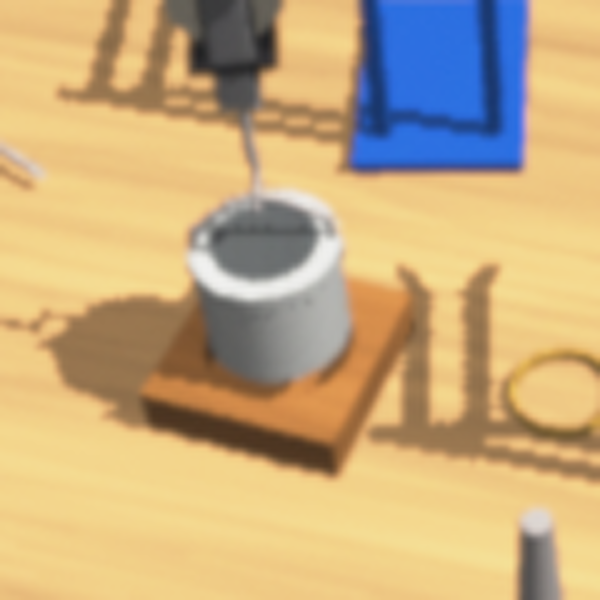

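The tin hangs still about 10 mm clear. Now carry it gently to in front of the fork.

arm_command(
  plan=[
    {"translation": [0,0,-0.015],"turn": [0,0,0],"hand": 0},
    {"translation": [0,0,-0.035],"turn": [0,0,0],"hand": 0},
    {"translation": [0,0,-0.06],"turn": [0,0,0],"hand": 0},
    {"translation": [0,0,-0.085],"turn": [0,0,0],"hand": 0},
    {"translation": [0,0,-0.11],"turn": [0,0,0],"hand": 0},
    {"translation": [0,0,-0.125],"turn": [0,0,0],"hand": 0},
    {"translation": [-0.013,0.002,-0.13],"turn": [0,0,0.003],"hand": 0},
    {"translation": [-0.039,0.006,-0.13],"turn": [0,0,0.006],"hand": 0},
    {"translation": [-0.079,0.013,-0.13],"turn": [0,0,0.01],"hand": 0},
    {"translation": [-0.131,0.021,-0.13],"turn": [0,0,0.014],"hand": 0},
    {"translation": [-0.197,0.032,-0.13],"turn": [0,0,0.018],"hand": 0},
    {"translation": [-0.263,0.042,-0.13],"turn": [0,0,0.022],"hand": 0},
    {"translation": [-0.329,0.053,-0.13],"turn": [0,0,0.026],"hand": 0},
    {"translation": [-0.395,0.064,-0.13],"turn": [0,0,0.03],"hand": 0},
    {"translation": [-0.461,0.074,-0.13],"turn": [0,0,0.034],"hand": 0},
    {"translation": [-0.526,0.085,-0.13],"turn": [0,0,0.038],"hand": 0},
    {"translation": [-0.592,0.095,-0.13],"turn": [0,0,0.042],"hand": 0},
    {"translation": [-0.658,0.106,-0.13],"turn": [0,0,0.045],"hand": 0},
    {"translation": [-0.724,0.117,-0.13],"turn": [0,0,0.047],"hand": 0},
    {"translation": [-0.79,0.127,-0.13],"turn": [0,0,0.049],"hand": 0},
  ],
)

```text
clock: 20.18
position: [0.5234, -0.0813, 0.2887]
ee_rot: [2.524, -1.871, 0.0]
force: [0.0, 0.1, -6.3]
width: 0.238
```

arm_command(
  plan=[
    {"translation": [-0.065,0.016,0],"turn": [0,0,0],"hand": 0},
    {"translation": [-0.13,0.031,0],"turn": [0,0,0],"hand": 0},
    {"translation": [-0.195,0.047,0],"turn": [0,0,0],"hand": 0},
    {"translation": [-0.26,0.062,0],"turn": [0,0,0],"hand": 0},
    {"translation": [-0.325,0.078,0],"turn": [0,0,0],"hand": 0},
    {"translation": [-0.39,0.094,0],"turn": [0,0,0],"hand": 0},
    {"translation": [-0.455,0.11,0],"turn": [0,0,0],"hand": 0},
    {"translation": [-0.52,0.125,0],"turn": [0,0,0],"hand": 0},
    {"translation": [-0.585,0.141,0],"turn": [0,0,0],"hand": 0},
    {"translation": [-0.65,0.156,0],"turn": [0,0,0],"hand": 0},
    {"translation": [-0.715,0.172,0],"turn": [0,0,0],"hand": 0},
    {"translation": [-0.78,0.188,0],"turn": [0,0,0],"hand": 0},
    {"translation": [-0.845,0.203,0],"turn": [0,0,0],"hand": 0},
    {"translation": [-0.91,0.219,0],"turn": [0,0,0],"hand": 0},
    {"translation": [-0.971,0.234,0],"turn": [0,0,0],"hand": 0},
  ],
)

```text
clock: 22.05
position: [0.4627, 0.0221, 0.2887]
ee_rot: [2.524, -1.87, 0.0]
force: [0.6, 0.2, -7.0]
width: 0.241
```

arm_command(
  plan=[
    {"translation": [-0.062,0.015,0],"turn": [0,0,0],"hand": 0},
    {"translation": [-0.124,0.03,0],"turn": [0,0,0],"hand": 0},
    {"translation": [-0.186,0.045,0],"turn": [0,0,0],"hand": 0},
    {"translation": [-0.248,0.06,0],"turn": [0,0,0],"hand": 0},
    {"translation": [-0.31,0.075,0],"turn": [0,0,0],"hand": 0},
    {"translation": [-0.372,0.09,0],"turn": [0,0,0],"hand": 0},
    {"translation": [-0.434,0.105,0],"turn": [0,0,0],"hand": 0},
    {"translation": [-0.496,0.12,0],"turn": [0,0,0],"hand": 0},
    {"translation": [-0.556,0.134,0],"turn": [0,0,0],"hand": 0},
    {"translation": [-0.61,0.147,0],"turn": [0,0,0],"hand": 0},
    {"translation": [-0.657,0.158,0],"turn": [0,0,0],"hand": 0},
    {"translation": [-0.697,0.168,0],"turn": [0,0,0],"hand": 0},
    {"translation": [-0.729,0.176,0],"turn": [0,0,0],"hand": 0},
    {"translation": [-0.752,0.181,0],"turn": [0,0,0],"hand": 0},
    {"translation": [-0.765,0.185,0],"turn": [0,0,0],"hand": 0},
    {"translation": [-0.769,0.185,0],"turn": [0,0,0],"hand": 0},
    {"translation": [-0.769,0.185,0],"turn": [0,0,0],"hand": 0},
  ],
)

```text
clock: 24.18
position: [0.4149, 0.1033, 0.2887]
ee_rot: [2.524, -1.871, 0.0]
force: [-0.2, 0.2, -7.1]
width: 0.236
```

```bash
cat > chk.py <<'E'
import sys
from h import *
n=sys.argv[1]; ye=np.radians(17.)
x=-np.array([-np.sin(ye),np.cos(ye),0]); z=np.array([0,0,-1.]); M=np.stack([x,np.cross(z,x),z],1)
im,P=cloud("scene","s"+n); w,W=cloud("wrist","w"+n)
s=observe(); print(s['clock'],s['position'],s['ee_rot'],s['force'],s['width'])
print('to seat',delta([.5101,.1325,.2713],M))
a=im[140:300,240:400]; cv2.imwrite(f"pics/s{n}c.png",cv2.resize(a,(600,600),interpolation=2))
m=sel(W,(.35,.7),(.0,.25),(.235,.252)); q=W[m]; print(m.sum())
E
python3 chk.py 9
```

```text
24.275 [0.41489594 0.10329117 0.28868801] [ 2.52381695e+00 -1.87066978e+00  7.45206356e-06] [ 0.01985921  0.56058416 -5.72019597] 0.24076294947617252
to seat (array([-0.002, -0.83 ,  0.145]), array([ 0.   , -0.   , -0.001]))
5457
```

View pics/s9c.png

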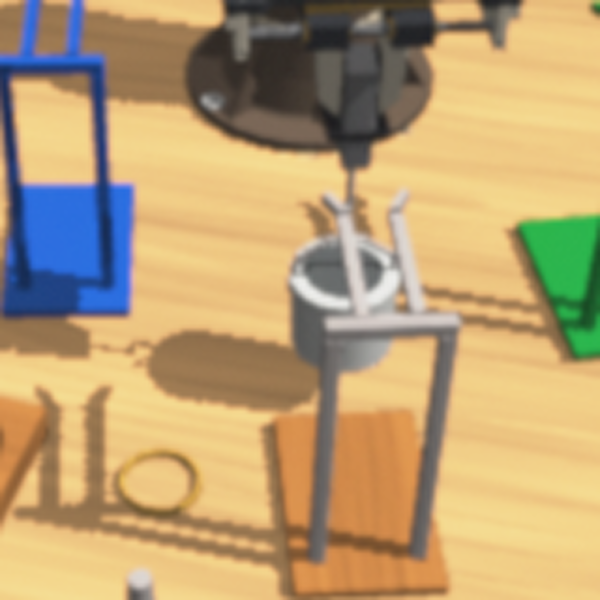

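View pics/w9.png

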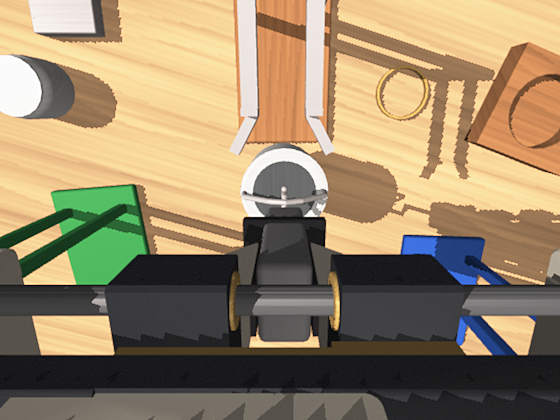

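Aligned: the scale (284) lies between the tine mouth's sides (257/306), and the tin hangs below tine level. Going in slowly.

arm_command(
  plan=[
    {"translation": [0,-0.01,0],"turn": [0,0,0],"hand": 0},
    {"translation": [0,-0.03,0],"turn": [0,0,0],"hand": 0},
    {"translation": [0,-0.07,0],"turn": [0,0,0],"hand": 0},
    {"translation": [0,-0.12,0],"turn": [0,0,0],"hand": 0},
    {"translation": [0,-0.17,0],"turn": [0,0,0],"hand": 0},
    {"translation": [0,-0.22,0],"turn": [0,0,0],"hand": 0},
    {"translation": [0,-0.27,0],"turn": [0,0,0],"hand": 0},
    {"translation": [0,-0.32,0],"turn": [0,0,0],"hand": 0},
    {"translation": [0,-0.37,0],"turn": [0,0,0],"hand": 0},
    {"translation": [0,-0.42,0],"turn": [0,0,0],"hand": 0},
    {"translation": [0,-0.47,0],"turn": [0,0,0],"hand": 0},
    {"translation": [0,-0.52,0],"turn": [0,0,0],"hand": 0},
    {"translation": [0,-0.57,0],"turn": [0,0,0],"hand": 0},
    {"translation": [0,-0.62,0],"turn": [0,0,0],"hand": 0},
    {"translation": [0,-0.67,0],"turn": [0,0,0],"hand": 0},
    {"translation": [0,-0.72,0],"turn": [0,0,0],"hand": 0},
    {"translation": [0,-0.76,0],"turn": [0,0,0],"hand": 0},
    {"translation": [0,-0.795,0],"turn": [0,0,0],"hand": 0},
    {"translation": [0,-0.82,0],"turn": [0,0,0],"hand": 0},
    {"translation": [0,-0.83,0],"turn": [0,0,0],"hand": 0},
  ],
)

```text
clock: 26.78
position: [0.5103, 0.1324, 0.2887]
ee_rot: [2.524, -1.87, -0.0]
force: [-0.4, 0.0, -5.6]
width: 0.234
```

```bash
python3 chk.py 10
```

```text
26.875 [0.51015506 0.13243728 0.28868147] [ 2.52407739e+00 -1.87038076e+00 -7.82858757e-05] [ 0.57029533  0.52717157 -6.9488842 ] 0.2390128644354122
to seat (array([-0.001,  0.   ,  0.145]), array([ 0.   ,  0.   , -0.001]))
7150
```

View pics/s10c.png

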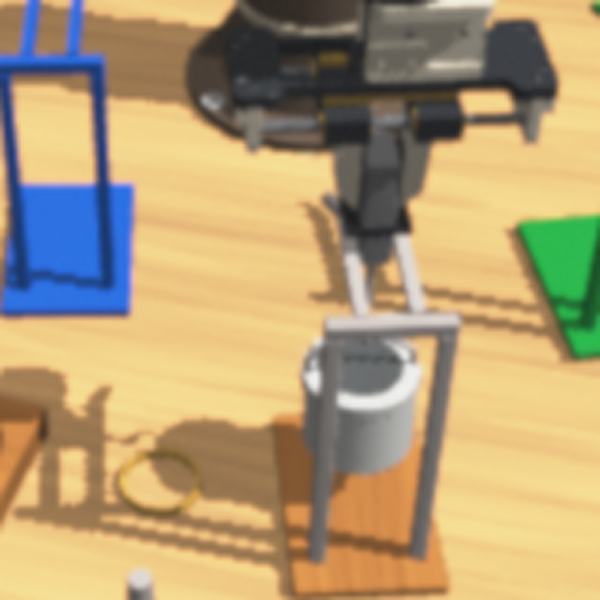

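The scale is in the fork with the tin hanging free. Lower onto the tines, watching the force.

arm_command(
  plan=[
    {"translation": [0,0,0.01],"turn": [0,0,0],"hand": 0},
    {"translation": [0,0,0.025],"turn": [0,0,0],"hand": 0},
    {"translation": [0,0,0.04],"turn": [0,0,0],"hand": 0},
    {"translation": [0,0,0.055],"turn": [0,0,0],"hand": 0},
    {"translation": [0,0,0.07],"turn": [0,0,0],"hand": 0},
    {"translation": [0,0,0.085],"turn": [0,0,0],"hand": 0},
    {"translation": [0,0,0.1],"turn": [0,0,0],"hand": 0},
    {"translation": [0,0,0.112],"turn": [0,0,0],"hand": 0},
    {"translation": [0,0,0.122],"turn": [0,0,0],"hand": 0},
    {"translation": [0,0,0.13],"turn": [0,0,0],"hand": 0},
    {"translation": [0,0,0.137],"turn": [0,0,0],"hand": 0},
    {"translation": [0,0,0.142],"turn": [0,0,0],"hand": 0},
    {"translation": [0,0,0.145],"turn": [0,0,0],"hand": 0},
    {"translation": [0,0,0.145],"turn": [0,0,0],"hand": 0},
    {"translation": [0,0,0.145],"turn": [0,0,0],"hand": 0},
  ],
)

```text
clock: 28.75
position: [0.5102, 0.1324, 0.2713]
ee_rot: [2.524, -1.871, 0.0]
force: [-0.5, -0.6, -5.4]
width: 0.239
```

```bash
python3 chk.py 11
```

```text
28.85 [0.51017372 0.13238875 0.27131442] [-2.52405221e+00  1.87046207e+00 -7.79830624e-05] [ 0.85788477 -0.29137997 -5.9315716 ] 0.23572826456248658
to seat (array([-0.001,  0.   ,  0.   ]), array([-0.   , -0.   , -0.001]))
9486
```

View pics/w11.png

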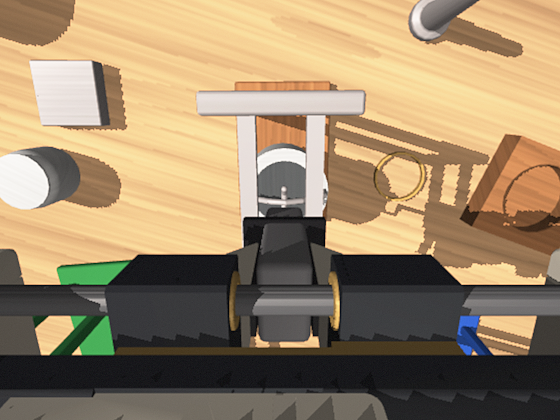

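arm_command(
  plan=[
    {"translation": [0,0,0.002],"turn": [0,0,0],"hand": 0},
    {"translation": [0,0,0.004],"turn": [0,0,0],"hand": 0},
    {"translation": [0,0,0.004],"turn": [0,0,0],"hand": 0},
  ],
)

```text
clock: 29.22
position: [0.5102, 0.1324, 0.2713]
ee_rot: [-2.524, 1.87, -0.001]
force: [-4.0, -1.1, 2.2]
width: 0.237
```

arm_command(
  plan=[
    {"translation": [0,0,0.002],"turn": [0,0,0],"hand": 0},
    {"translation": [0,0,0.004],"turn": [0,0,0],"hand": 0},
    {"translation": [0,0,0.004],"turn": [0,0,0],"hand": 0},
  ],
)

```text
clock: 29.6
position: [0.5102, 0.1324, 0.2713]
ee_rot: [-2.524, 1.87, -0.001]
force: [-5.4, -2.4, 8.1]
width: 0.237
```

Seated: the load has gone over to the stand. Ease back a touch and open.

arm_command(
  plan=[
    {"translation": [0,0,-0.003],"turn": [0,0,0],"hand": 0},
    {"translation": [0,0,-0.004],"turn": [0,0,0],"hand": 0},
    {"translation": [0,0,-0.004],"turn": [0,0,0],"hand": 0},
  ],
  squeeze=15,
)

```text
clock: 29.98
position: [0.5102, 0.1324, 0.2713]
ee_rot: [-2.524, 1.87, -0.001]
force: [-4.4, -3.2, 5.8]
width: 0.239
```

arm_command(
  plan=[
    {"translation": [0,0,0],"turn": [0,0,0],"hand": 0.26},
    {"translation": [0,0,0],"turn": [0,0,0],"hand": 0.3},
    {"translation": [0,0,0],"turn": [0,0,0],"hand": 0.4},
    {"translation": [0,0,0],"turn": [0,0,0],"hand": 0.5},
    {"translation": [0,0,0],"turn": [0,0,0],"hand": 0.6},
    {"translation": [0,0,0],"turn": [0,0,0],"hand": 0.6},
    {"translation": [0,0,0],"turn": [0,0,0],"hand": 0.6},
  ],
)

```text
clock: 30.85
position: [0.5102, 0.1324, 0.2709]
ee_rot: [-2.524, 1.87, -0.0]
force: [0.7, -0.4, -0.3]
width: 0.602
```

```bash
python3 chk.py 12
```

```text
30.95 [0.51012919 0.13236875 0.27083003] [ 2.52401977e+00 -1.87045857e+00  5.83607352e-05] [-0.72171513  0.29217192  0.26040349] 0.6008920545782689
to seat (array([-0.001, -0.   , -0.004]), array([ 0.   , -0.   , -0.001]))
10833
```

View pics/w12.png

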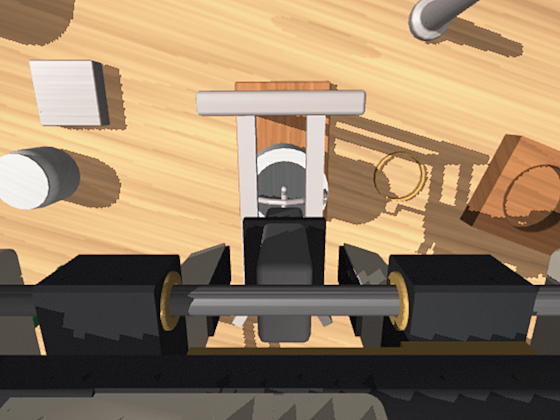

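Released cleanly; the scale still sits in the fork at (284,240). Retreat straight up and wait for stillness.

arm_command(
  plan=[
    {"translation": [0,0,-0.1],"turn": [0,0,0],"hand": 0.7},
    {"translation": [0,0,-0.3],"turn": [0,0,0],"hand": 0.7},
    {"translation": [0,0,-0.5],"turn": [0,0,0],"hand": 0.7},
    {"translation": [0,0,-0.7],"turn": [0,0,0],"hand": 0.7},
    {"translation": [0,0,-0.9],"turn": [0,0,0],"hand": 0.7},
    {"translation": [0,0,-0.9],"turn": [0,0,0],"hand": 0.7},
    {"translation": [0,0,-0.9],"turn": [0,0,0],"hand": 0.7},
    {"translation": [0,0,-0.9],"turn": [0,0,0],"hand": 0.7},
    {"translation": [0,0,-0.9],"turn": [0,0,0],"hand": 0.7},
    {"translation": [0,0,-0.9],"turn": [0,0,0],"hand": 0.7},
    {"translation": [0,0,-0.9],"turn": [0,0,0],"hand": 0.7},
    {"translation": [0,0,-0.9],"turn": [0,0,0],"hand": 0.7},
    {"translation": [0,0,-0.9],"turn": [0,0,0],"hand": 0.7},
    {"translation": [0,0,-0.9],"turn": [0,0,0],"hand": 0.7},
  ],
)

```text
clock: 32.7
position: [0.5101, 0.1324, 0.3788]
ee_rot: [2.524, -1.87, 0.0]
force: [-0.7, -0.4, 0.8]
width: 0.699
```

```bash
python3 chk.py 13; python3 - <<'E'
from h import *
for i in range(3):
    im,P=cloud("wrist"); m=sel(P,(.46,.56),(.08,.19),(.285,.31)); q=P[m]
    l=sel(P,(.46,.62),(.05,.22),(.1,.125)); r=P[l]
    print('top',cv2.minAreaRect(q[:,:2].astype(np.float32)),np.median(q[:,2]),'lid',l.sum(),r.mean(0).round(4),observe()['clock'])
E
```

```text
32.8 [0.5101239  0.13237646 0.37882616] [ 2.52401968e+00 -1.87041590e+00  1.37772175e-05] [-0.84203041 -0.10413091 -0.76035707] 0.6989037531243858
to seat (array([-0.001, -0.   ,  0.896]), array([ 0.   , -0.   , -0.001]))
4728
top ((0.5108709335327148, 0.13294753432273865), (0.03539106249809265, 0.022505206987261772), 17.851154327392578) 0.29879568929419525 lid 1345 [0.5259 0.1372 0.1075] 32.85
top ((0.5107471346855164, 0.13314521312713623), (0.03552447631955147, 0.022523842751979828), 16.97201156616211) 0.29883337353626405 lid 1341 [0.5258 0.1373 0.1075] 32.9
top ((0.5107361674308777, 0.13315214216709137), (0.035384178161621094, 0.022557223215699196), 16.971487045288086) 0.29879729639806196 lid 1346 [0.5258 0.1372 0.1075] 32.95
```

View pics/s13c.png

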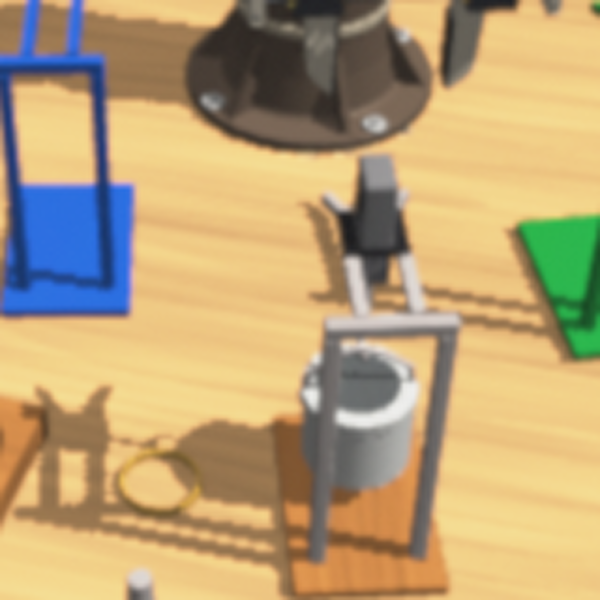

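The scale stands in its original place (top at z 0.2988 as before, within 1 mm sideways), and the tin is still and clear of the foot. Handing in.

```bash
python3 -c "
from cell import ticket; print(ticket.sign_off())"
```

```text
the job is handed in; nothing more can be done
None
```

I took the scale from its stand, hooked the tin's bail and lifted the tin slowly to about 10 mm above its rest. It hung still there for about a second. I then carried it to the stand, lowered the scale into the fork and let go. I handed the job in at about 33 s on the clock. The system reports no verdict.

My last checks after letting go and moving the gripper clear:
- **Scale:** its top is at the same height as at the start (z 0.2988 m), within about 1 mm sideways, and at the original 17° angle.
- **Tin:** it hangs still, moving no more than about 0.1 mm over 0.1 s. Its foot is about 38 mm above the bench, clear of the stand's foot.
- **Weight:** the wrist force suggests the tin weighs about 5 N, roughly 0.5 kg.
- **Other things on the bench:** those in view had not visibly moved; I did not re-measure each one.

No check failed. The scene and wrist cameras differed by 1 to 3 mm, within their calibration. While seating the collar I pressed down slightly, about 8 N read at the wrist (about 14 N on the stand, whose limit is 40 N), and eased back before opening.

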